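# Stand the loose support post on the board stand

### The job

The board stand on the repair bench lacks one of its two loose support posts. Take the long green-capped aluminium post from its sloping cradle and set it down, without dropping it, upright on its black foot inside the empty orange ring of the stand, then let go and see that it stands by itself without wobbling for a second or two. Leave the green-capped post that already stands there and the short red-capped post in the other cradle where they are.

Things in the scene. Friction and masses are not known exactly. Their poses are not given: they have to be found in the camera images.
- post: To stand up: 24 x 24 mm square aluminium, 110 mm long, round 24 mm black foot and green cap. Origin: foot's underside centre; z runs foot to cap, x, y square to its flats. Lies in a fixed grey trough, cap 45 deg up, towards the robot, y level; end stop under the foot, walls 19 mm beside the axis along the lower 64 mm; the upper 46 mm are free on both y sides and below. Lifts straight up.
- seat: Empty orange ring, 52 mm outside, on the fixed grey 180 x 220 mm stand plate. Origin: ring centre on the plate's top, 6 mm above the table; z up. The other ring, 130 mm to one side as seen from the robot, carries the standing post. A thin fixed column, 110 mm tall, rises midway between the rings and 105 mm farther from the robot.
- standing_post: An identical green-capped post that already stands, loose, on the other ring of the stand; leave it standing there. Origin: centre of its foot's underside, z up along the post.
- short_post: Short post of the same profile, 80 mm long, red cap, loose, lying in the other sloping trough (about 120 to 220 mm to one side of the first); leave it there. Origin: foot's underside centre, z from foot to cap.
Things that resemble listed ones, but are neither listed nor needed, are in the scene too. What is shaped like the standing_post but turquoise or yellow is not meant.

How it is judged (in metres and radians):
On the way:
1. the post stands upright in the ring by itself, untouched and still, for a second (angle between post's own z axis and vertical below 0.17 rad and distance between post and seat below 0.015 m and angular speed of post below 0.15 rad/s and linear speed of post below 0.02 m/s and contact force between post and the arm below 0.05 N and contact force between post and the fingers below 0.05 N), for 1 s.
At the end, for the whole second after the job is handed in: The long green-capped post stands on its foot, within 10 degrees of upright and within 15 mm of the empty ring's centre, released and still; the standing post still stands upright within 20 mm of where it was, and the short red-capped post lies within 30 mm of where it was (angle between each of post, standing_post's own z axis and vertical below 0.17 rad and distance between post and seat below 0.015 m and angular speed of post below 0.15 rad/s and linear speed of post below 0.02 m/s and distance of standing_post from where it was at the start of the episode below 0.02 m and distance of short_post from where it was at the start of the episode below 0.03 m); the robot touches nothing.
It fails at once if the post that already stood is knocked over or pushed more than 20 mm (angle between standing_post's own z axis and vertical above 0.17 rad or distance of standing_post from where it was at the start of the episode above 0.02 m).
It fails at once if the short red-capped post is moved more than 30 mm (distance of short_post from where it was at the start of the episode above 0.03 m).
It fails at once if the post is dropped or falls (moves faster than 0.5 m/s while not held) (linear speed of post above 0.5 m/s and contact force between post and the fingers below 0.05 N).
It also fails if it takes over 45 s, if anything falls off the work surface, if the arm or the gripper's body presses on something with over 40 N, if the wrist force passes 120 N, or if a joint passes its speed limit or range.

### The arm

A 6-joint arm with a two-finger parallel gripper is mounted at the origin on the work surface. World frame = base frame: x ahead of the robot, y to its left, z up, the work surface at z = 0. Lengths are in m, angles in degrees, forces in N, time in s.
With the tool pointing down it reaches from about 0.25 to 0.725 m from the base axis. Payload 9.7 kg.
Tool frame: the origin (TCP) lies midway between the tips of the shut fingers; the grasp point (between the pads) lies 19 mm behind it (bot.pinch_z is the distance from the TCP to the grasp point, in m); z points along the fingers, y is the direction in which the jaws open and shut (so a half turn about z gives the same grasp; the last joint's range is limited). The gripper opens to 85 mm and grips with 20 to 120 N. Pads are 22 mm wide; open, the fingers measure 114 mm over their backs; the gripper's body (76 mm by 85 mm) begins 54 mm behind the grasp point. The pads swing forward as they close: fully open they stand 13 mm farther back than shut.
Start: joints at [0, 4.979, 10.078, 95.1, 0, 90], TCP at [0.55, -0, 0.231] pointing down, gripper open.
Joint ranges: [-179.16, 179.16], [-48.56, 103.87], [-65.8, 70.77], [-126.05, 130.52], [-82.76, 87.17], [-180, 180]. Speed limits (degrees/s): [127.2, 127.2, 147.25, 180, 180, 180].

### API

Orientations are given as [roll, pitch, yaw] about the fixed x, y, z axes, in that order (R = Rz(yaw) Ry(pitch) Rx(roll)).
In Python, from workcell import bot, imaging gives the robot as it stands.
- The arm moves only by the tool servo_tool, never from a script. Its argument "moves" is a list that holds one entry, the list of rows, each a list of 7 numbers: the turn, a rotation vector about the tool's x, y, z in rad, then the shift along the tool's x, y, z in cm, then the finger opening in cm, from 0 to 8.54. A call has 1 to 12 rows; each row shifts and turns the pose as measured when the row begins, along the tool's axes as they then stand; what a row does not reach is not made up. A row lasts 1/12 s, in which the tool goes at most 41.7 mm and 7.16 degrees, less where a joint would pass 70% of its speed; a pose out of reach is approached as far as the arm can. A call is refused whole if a number of a shift passes 4.17 or a number of a turn 0.125, either way. A call with a gripper value outside its range is refused whole. The fingers move at their own pace and stop on an object; "force" is the grip in N (left out, the last holds). Time passes only in rows, so rows that do not move let the fingers close. It gives the time, the measured TCP pose, the force and the opening at its end, in the units of the state.
- bot.get_obs(): the state, without advancing time (a new reading comes with each control period).
- imaging.camera(name): name is "scene" or "side" or "wrist"; returns the picture (420x560x3 uint8, blue, green, red); there is no depth.
- imaging.calibration(name): a dict with "fx", "fy", "cx", "cy" (pixels), "camera_from_world" (4x4, takes a point from world to camera coordinates). Camera axes: x right, y down, z forward; pixel columns grow to the right and rows downward; lengths in m; the calibration is good to about 2 mm. The wrist camera is an equidistant fisheye: a pixel r from the principal point sees the ray r / f radians off the axis. A picture is of the moment at which its call begins: read the wrist's pose just before it. calibration takes no time and is no camera call; for the wrist camera it gives the pose at the moment of the call.
- bot.job_done(): hands the job in, once; it reports no verdict.
The state is a dict: "time": time; "q": joint angles; "qd": joint speeds; "joint_efforts": joint torques, N m; "ee_pos": TCP position; "tcp_rot": TCP orientation; "wrist_force": force on the tool from outside, world axes, zero at the start; "torque": the same for the moment, N m; "opening": finger opening in m.
Only numpy, scipy, OpenCV 4.12 (cv2) and the standard library are available. Lean on these libraries where they do the work, as an engineer would, in place of code of your own. Each camera call takes 0.05 s, during which the arm holds its last target.

## Working session

There is one attempt and no reset: what is moved stays moved. The work goes in short steps, Python scripts to look and compute and a tool call to move; the robot and the scene stay as the last step left them, time stands still between calls to the robot, and variables do not carry over. Pictures are saved under pics/ and viewed, and the job is handed in when it is done.

Besides the shell and the picture viewer there is one more tool, called by a JSON object that holds its "api" and its "payload". servo_tool: Moves the arm, as the interface text tells. Its arguments: {"type":"object","properties":{"moves":{"type":"array","items":{"type":"array","items":{"type":"array","items":{"type":"number"}}}},"force":{"type":"number"}},"required":["moves"]}

```bash
ls; mkdir -p pics
python3 - <<'E'
from workcell import bot, imaging
import cv2
o=bot.get_obs(); print(o['time'],o['ee_pos'],o['tcp_rot'],o['opening'],bot.pinch_z)
for n in ['scene','side','wrist']:
    c=imaging.calibration(n); print(n,c)
    cv2.imwrite(f'pics/{n}0.png',imaging.camera(n))
E
```

```text
pics
0.0 [5.49771252e-01 2.75710767e-05 2.30570636e-01] [-1.79923227e+02 -2.70877245e-03  9.00008859e+01] 0.08502373780673352 0.0187
scene {'fx': 507.5216827127892, 'fy': 507.5216827127892, 'cx': 281.13225451131547, 'cy': 214.01735692889477, 'camera_from_world': array([[-0.60771783,  0.79414616, -0.00330445,  0.29909978],
       [ 0.52669687,  0.39993195, -0.75009656, -0.25574448],
       [-0.59436474, -0.45758749, -0.66132007,  1.49154905],
       [ 0.        ,  0.        ,  0.        ,  1.        ]])}
side {'fx': 379.749268095613, 'fy': 379.749268095613, 'cx': 276.4101934085501, 'cy': 209.25300467730398, 'camera_from_world': array([[ 0.97910816, -0.20252071, -0.01823636, -0.51448007],
       [-0.12496437, -0.52854518, -0.83965701,  0.13636032],
       [ 0.16040919,  0.82439393, -0.54281077,  0.73911578],
       [ 0.        ,  0.        ,  0.        ,  1.        ]])}
wrist {'fx': 325.19226210127806, 'fy': 325.19226210127806, 'cx': 278.43368793952743, 'cy': 213.8004758087179, 'camera_from_world': array([[ 9.99999656e-01,  8.11580453e-04,  1.72847645e-04,
        -5.50380296e-01],
       [ 7.25129289e-04, -9.55975056e-01,  2.93447041e-01,
        -3.77948183e-02],
       [ 4.03393920e-04, -2.93446814e-01, -9.55975316e-01,
         3.78012666e-01],
       [ 0.00000000e+00,  0.00000000e+00,  0.00000000e+00,
         1.00000000e+00]])}
```

View pics/scene0.png

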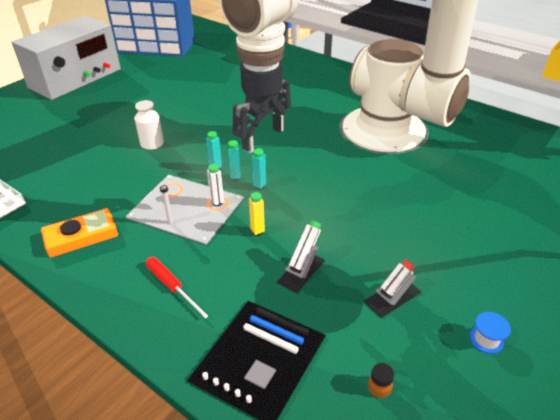

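View pics/side0.png

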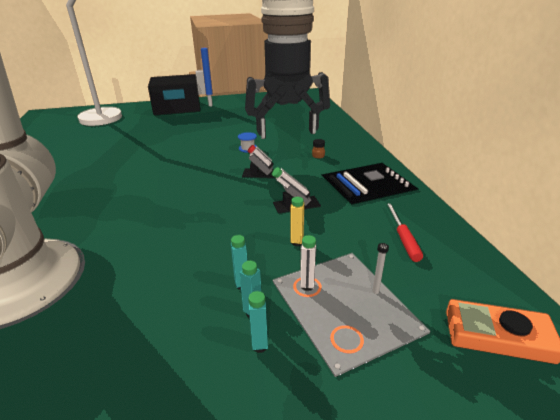

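View pics/wrist0.png

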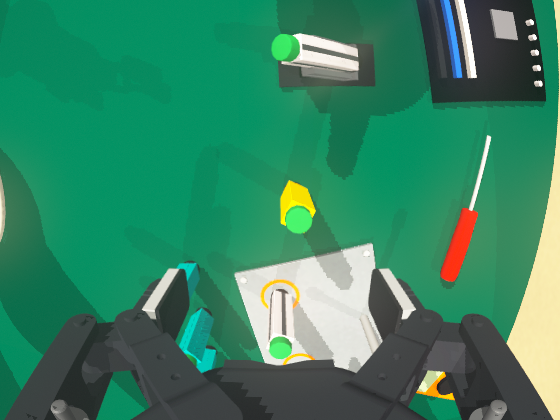

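Candidates for the long post: the green-capped aluminium post in the trough (scene 316,226; side 278,172; wrist 285,47). I ruled out the standing post (scene 214,172), the three turquoise posts (213,135 / 234,146 / 259,154), the yellow post (256,196) and the short red-capped post (407,266). The empty ring is at scene (172,187) and side (347,340). Next I check this choice in close crops and measure.

```bash
cat > h.py <<'E'
from workcell import bot, imaging
import cv2, numpy as np
def ray(c,u,v,fish=False):
    M=np.array(c['camera_from_world']);R=M[:3,:3];t=M[:3,3]
    x=(u-c['cx'])/c['fx'];y=(v-c['cy'])/c['fy']
    if fish:
        r=np.hypot(x,y); d=np.array([x/r*np.sin(r),y/r*np.sin(r),np.cos(r)])
    else: d=np.array([x,y,1.]);d/=np.linalg.norm(d)
    return -R.T@t, R.T@d
def onz(c,u,v,z,fish=False):
    o,d=ray(c,u,v,fish); return o+d*(z-o[2])/d[2]
def tri(rays):
    A=np.zeros((3,3));b=np.zeros(3)
    for o,d in rays:
        P=np.eye(3)-np.outer(d,d);A+=P;b+=P@o
    p=np.linalg.solve(A,b)
    return p,[np.linalg.norm((np.eye(3)-np.outer(d,d))@(p-o)) for o,d in rays]
def proj(c,p,fish=False):
    M=np.array(c['camera_from_world']);q=M[:3,:3]@np.array(p)+M[:3,3]
    if fish:
        th=np.arctan2(np.hypot(q[0],q[1]),q[2]);n=np.hypot(q[0],q[1])
        return np.array([c['cx']+c['fx']*th*q[0]/n,c['cy']+c['fy']*th*q[1]/n])
    return np.array([c['cx']+c['fx']*q[0]/q[2],c['cy']+c['fy']*q[1]/q[2]])
E
python3 - <<'E'
import cv2,numpy as np
from h import *
def crop(n,u0,v0,w,h,s):
    im=cv2.imread(f'pics/{n}0.png')[v0:v0+h,u0:u0+w]
    return cv2.resize(im,None,fx=s,fy=s,interpolation=cv2.INTER_CUBIC)
a=[crop('scene',270,210,80,80,5),crop('side',260,160,80,80,5)]
cv2.imwrite('pics/c1.png',np.hstack(a)[:400,:800])
a=[crop('scene',120,160,130,90,3),crop('side',270,260,130,90,3)]
cv2.imwrite('pics/c2.png',np.hstack(a))
# masks
for n in ['scene','side','wrist']:
    im=cv2.imread(f'pics/{n}0.png');hsv=cv2.cvtColor(im,cv2.COLOR_BGR2HSV)
    m=((hsv[...,0]>50)&(hsv[...,0]<72)&(hsv[...,1]>150)&(hsv[...,2]>110)).astype(np.uint8)
    m|=0
    k,l,s,ce=cv2.connectedComponentsWithStats(m)
    print(n,'green',[(ce[i].round(1).tolist(),s[i].tolist()) for i in range(1,k) if s[i,4]>15][:12])
    m=((hsv[...,0]>8)&(hsv[...,0]<20)&(hsv[...,1]>100)&(hsv[...,2]>130)).astype(np.uint8)
    k,l,s,ce=cv2.connectedComponentsWithStats(m)
    print(n,'orange',[(ce[i].round(1).tolist(),s[i].tolist()) for i in range(1,k) if s[i,4]>15][:12])
E
```

```text
scene green [([86.5, 73.6], [84, 72, 6, 4, 17]), ([211.7, 134.3], [207, 131, 10, 8, 66]), ([232.6, 143.5], [228, 140, 10, 8, 67]), ([258.1, 152.0], [254, 148, 9, 9, 64]), ([213.7, 165.9], [210, 164, 8, 5, 23]), ([317.1, 224.2], [314, 222, 7, 5, 21])]
scene orange [([207.0, 9.2], [191, 0, 35, 24, 517]), ([173.9, 194.5], [168, 191, 14, 6, 24]), ([208.8, 204.1], [207, 199, 6, 11, 28]), ([223.5, 204.7], [214, 198, 15, 12, 38]), ([80.5, 235.3], [41, 208, 77, 49, 1089]), ([62.0, 367.1], [0, 266, 175, 154, 14109]), ([380.7, 389.4], [369, 379, 24, 18, 202]), ([177.4, 417.1], [170, 413, 16, 7, 63])]
side green []
side orange [([231.1, 48.6], [190, 13, 78, 82, 4497]), ([200.5, 63.2], [200, 58, 2, 11, 19]), ([307.0, 288.4], [293, 278, 29, 19, 154]), ([508.1, 334.8], [447, 299, 113, 65, 3649]), ([346.6, 339.3], [330, 325, 34, 29, 291])]
wrist green [([284.9, 47.4], [271, 34, 28, 27, 621]), ([298.1, 219.6], [285, 206, 28, 28, 601]), ([279.3, 348.3], [270, 337, 21, 22, 337]), ([191.7, 359.0], [187, 355, 9, 10, 41])]
wrist orange [([294.8, 303.8], [293, 300, 6, 9, 27]), ([431.8, 389.4], [416, 374, 30, 24, 170])]
```

Run:
```python
from h import *
cs=imaging.calibration('scene');cd=imaging.calibration('side')
print('ring', onz(cs,172,188,.006),onz(cd,347,340,.006))
print('cap',tri([ray(cs,316,226),ray(cd,278,172)]))
```

```text
ring [ 0.58028631 -0.27616146  0.006     ] [ 0.58153343 -0.27920439  0.006     ]
cap (array([0.55997553, 0.14119371, 0.09481235]), [np.float64(0.0003157869578492081), np.float64(0.0003157869578490927)])
```

View pics/c1.png

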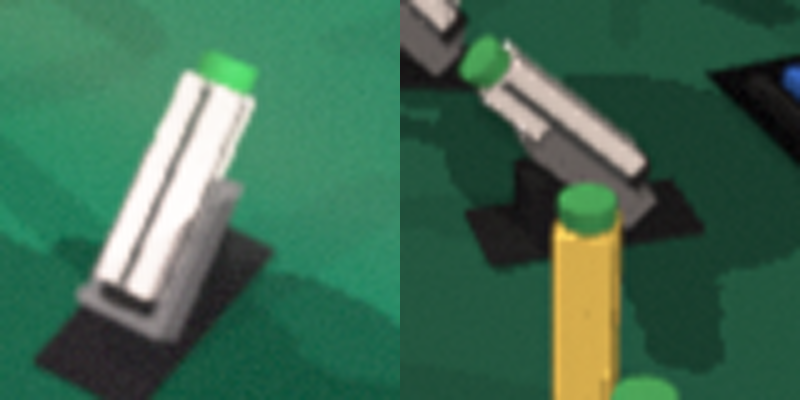

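View pics/c2.png

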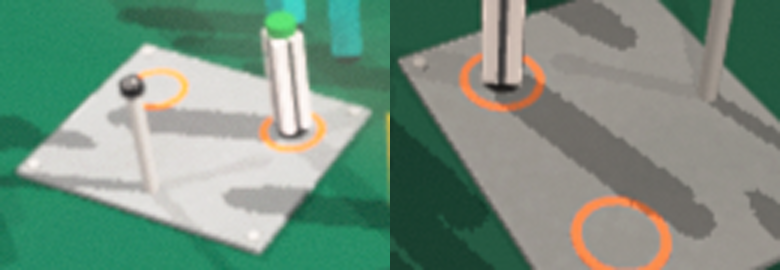

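Run:
```python
import cv2,numpy as np
from h import *
im=cv2.imread('pics/wrist0.png')[20:100,260:390]
cv2.imwrite('pics/c3.png',cv2.resize(im,None,fx=6,fy=6,interpolation=cv2.INTER_CUBIC))
cs=imaging.calibration('scene');cd=imaging.calibration('side')
print('ring', onz(cs,174.2,189.3,.006),onz(cd,346.7,339.5,.006))
print('other ring', onz(cs,120+292/3,160+131/3,.006),onz(cd,270+(502-390)/3,260+80/3,.006))
print('turq tops z.11',[onz(cs,u,v,.11).round(3) for u,v in [(211.7,133.5),(232.6,142.5),(258.1,151)]])
print('column top',onz(cs,120+131/3,160+85/3,.112))
```

```text
ring [ 0.58059175 -0.26795644  0.006     ] [ 0.58140896 -0.27820471  0.006     ]
other ring [ 0.55640212 -0.14440408  0.006     ] [ 0.55232221 -0.15183356  0.006     ]
turq tops z.11 [array([ 0.45 , -0.249,  0.11 ]), array([ 0.449, -0.181,  0.11 ]), array([ 0.44 , -0.108,  0.11 ])]
column top [ 0.67560204 -0.17913868  0.112     ]
```

View pics/c3.png

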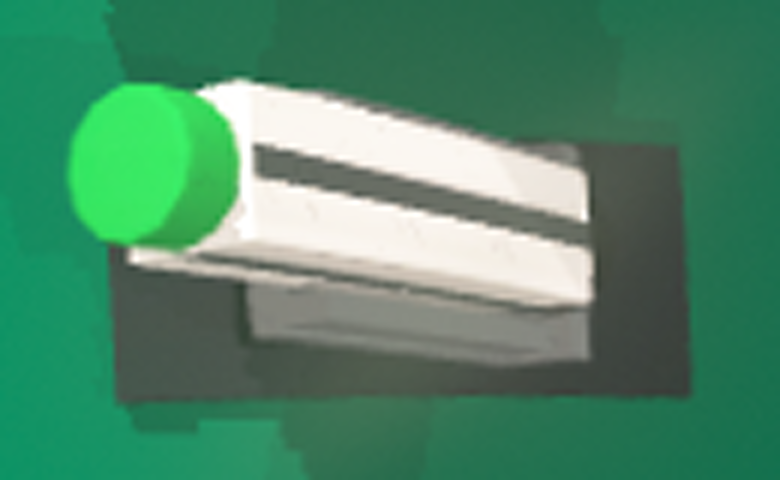

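Run:
```python
from h import *
cs=imaging.calibration('scene');cd=imaging.calibration('side');cw=imaging.calibration('wrist')
U=[ray(cs,312,227),ray(cd,281.6,177),ray(cw,302.5,46.7,True)]
L=[ray(cs,295,267),ray(cd,302.4,194.4),ray(cw,358,59.2,True)]
C=[ray(cs,316.3,224),ray(cd,260+83/5,160+60/5),ray(cw,260+130/6,20+163/6,True)]
for n,r in (('U',U),('L',L),('C',C)): print(n,tri(r), tri([r[0],r[2]])[0],tri([r[0],r[1]])[0])
print([onz(cw,260+u/6,20+v/6,.003,True).round(4) for u,v in [(118,402),(690,396),(678,146),(110,250)]])
```

```text
U (array([0.56736767, 0.13513755, 0.08862266]), [np.float64(0.004487341836784371), np.float64(0.004485309106322855), np.float64(0.00440371969173595)]) [0.56964784 0.1369106  0.09686975] [0.56406042 0.13173966 0.08751921]
L (array([0.62710344, 0.13959538, 0.02821598]), [np.float64(0.001116993083054827), np.float64(0.006974519428926675), np.float64(0.007099000954711657)]) [0.63193089 0.14051429 0.03452921] [0.62200419 0.13765302 0.02573088]
C (array([0.55457081, 0.13720581, 0.09586888]), [np.float64(0.0014909058964722626), np.float64(0.0019402582109411047), np.float64(0.0022345004804333562)]) [0.55268821 0.13669802 0.092654  ] [0.55615254 0.13916026 0.09634406]
[array([0.5517, 0.1094, 0.003 ]), array([0.6609, 0.1149, 0.003 ]), array([0.6586, 0.1649, 0.003 ]), array([0.5502, 0.1387, 0.003 ])]
```

```bash
cat > plan.py <<'E'
from h import *
from scipy.spatial.transform import Rotation as Ro
def cur():
    o=bot.get_obs(); return np.array(o['ee_pos']),Ro.from_euler('xyz',o['tcp_rot'],degrees=True),o
def tiltR(psi,tilt):
    """tool z = tilt deg from down, outward along heading psi; tool y horizontal; x on far side"""
    return Ro.from_euler('z',psi,degrees=True)*Ro.from_euler('y',-tilt,degrees=True)*Ro.from_euler('x',180,degrees=True)
def plan(p,R,N,op,dec=(3,2)):
    p0,R0,o=cur()
    rv=(R0.inv()*R).as_rotvec()
    print('now',p0.round(4),o['tcp_rot'],'q',np.round(o['q'],1),'delta rv',rv.round(3),'dist',np.linalg.norm(p-p0).round(4), 'tool shift cm',(R0.inv().apply(p-p0)*100).round(2))
    for k in range(N):
        Rk=R0*Ro.from_rotvec(rv*k/N)
        s=Rk.inv().apply((p-p0)/N)*100
        print([round(float(x),3) for x in rv/N]+[round(float(x),2) for x in s]+[op],end=',\n')
E
python3 - <<'E'
from plan import *
print(tiltR(3.5,45).as_matrix().round(2))
plan(np.array([.485,.132,.17]),tiltR(3.5,45),15,8.5)
E
```

```text
[[ 0.71  0.06  0.71]
 [ 0.04 -1.    0.04]
 [ 0.71  0.   -0.71]]
now [ 0.5499 -0.      0.2308] [-1.79947209e+02  2.00675575e-04  9.00001058e+01] q [-0.   5.  10.  95.1 -0.  90. ] delta rv [-0.591  0.628  1.425] dist 0.1591 tool shift cm [13.2  -6.48  6.08]
[-0.039, 0.042, 0.095, 0.88, -0.43, 0.41, 8.5],
[-0.039, 0.042, 0.095, 0.82, -0.53, 0.42, 8.5],
[-0.039, 0.042, 0.095, 0.74, -0.62, 0.43, 8.5],
[-0.039, 0.042, 0.095, 0.66, -0.7, 0.44, 8.5],
[-0.039, 0.042, 0.095, 0.57, -0.78, 0.43, 8.5],
[-0.039, 0.042, 0.095, 0.48, -0.85, 0.42, 8.5],
[-0.039, 0.042, 0.095, 0.38, -0.9, 0.41, 8.5],
[-0.039, 0.042, 0.095, 0.27, -0.95, 0.38, 8.5],
[-0.039, 0.042, 0.095, 0.17, -0.99, 0.35, 8.5],
[-0.039, 0.042, 0.095, 0.06, -1.01, 0.32, 8.5],
[-0.039, 0.042, 0.095, -0.05, -1.02, 0.28, 8.5],
[-0.039, 0.042, 0.095, -0.16, -1.02, 0.23, 8.5],
[-0.039, 0.042, 0.095, -0.27, -1.01, 0.19, 8.5],
[-0.039, 0.042, 0.095, -0.37, -0.99, 0.13, 8.5],
[-0.039, 0.042, 0.095, -0.46, -0.95, 0.08, 8.5],
```

{"api": "servo_tool", "payload": {"moves": [[[-0.039,0.042,0.095,0.9,-0.4,0.4,8.5],[-0.039,0.042,0.095,0.8,-0.5,0.4,8.5],[-0.039,0.042,0.095,0.75,-0.6,0.4,8.5],[-0.039,0.042,0.095,0.65,-0.7,0.4,8.5],[-0.039,0.042,0.095,0.55,-0.8,0.4,8.5],[-0.039,0.042,0.095,0.5,-0.85,0.4,8.5],[-0.039,0.042,0.095,0.4,-0.9,0.4,8.5],[-0.039,0.042,0.095,0.3,-0.95,0.4,8.5],[-0.039,0.042,0.095,0.2,-1.0,0.35,8.5],[-0.039,0.042,0.095,0.05,-1.0,0.3,8.5]]]}}

```text
time: 0.98
ee_pos: [0.5088, 0.0911, 0.1872]
tcp_rot: [172.0, -31.5, 33.6]
wrist_force: [-1.2, -0.4, -0.6]
opening: 0.0851
```

Run:
```python
from plan import *
plan(np.array([.485,.132,.17]),tiltR(3.5,45),8,8.5)
```

```text
now [0.5088 0.0911 0.1872] [171.98861824 -31.52362264  33.57197849] q [  6.7 -32.9 -32.8  58.3   6.3 157.2] delta rv [-0.189  0.2    0.427] dist 0.0503 tool shift cm [-0.66 -4.9   0.94]
[-0.024, 0.025, 0.053, -0.08, -0.61, 0.12, 8.5],
[-0.024, 0.025, 0.053, -0.12, -0.61, 0.1, 8.5],
[-0.024, 0.025, 0.053, -0.15, -0.6, 0.08, 8.5],
[-0.024, 0.025, 0.053, -0.19, -0.6, 0.06, 8.5],
[-0.024, 0.025, 0.053, -0.22, -0.59, 0.05, 8.5],
[-0.024, 0.025, 0.053, -0.25, -0.58, 0.03, 8.5],
[-0.024, 0.025, 0.053, -0.28, -0.56, 0.01, 8.5],
[-0.024, 0.025, 0.053, -0.31, -0.55, -0.02, 8.5],
```

Run:
```python
from plan import *
import pickle
c=imaging.calibration('wrist');im=imaging.camera('wrist');pickle.dump(c,open('w1.pkl','wb'))
cv2.imwrite('pics/wrist1.png',im)
```

```text
(no output)
```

View pics/wrist1.png

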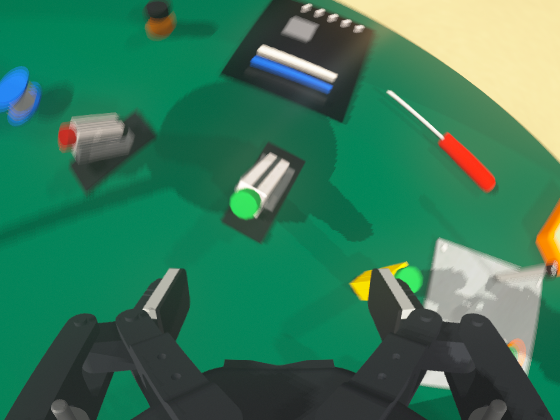

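{"api": "servo_tool", "payload": {"moves": [[[0,0,-0.12,0,0,0,8.5],[0,0,-0.12,0,0,0,8.5],[0,0,-0.12,0,0,0,8.5],[0,0,-0.12,0,0,0,8.5],[0,0,-0.12,0,0,0,8.5],[0,0,-0.12,0,0,0,8.5],[0,0,-0.12,0,0,0,8.5],[0,0,-0.12,0,0,0,8.5],[0,0,-0.12,0,0,0,8.5],[0,0,-0.12,0,0,0,8.5],[0,0,-0.12,0,0,0,8.5],[0,0,-0.12,0,0,0,8.5]]]}}

```text
time: 2.03
ee_pos: [0.503, 0.0922, 0.1824]
tcp_rot: [148.4, 4.0, 115.5]
wrist_force: [-0.5, -0.2, 0.2]
opening: 0.0849
```

{"api": "servo_tool", "payload": {"moves": [[[0,0,-0.12,0,0,0,8.5],[0,0,-0.12,0,0,0,8.5],[0,0,-0.12,0,0,0,8.5],[0,0,-0.12,0,0,0,8.5],[0,0,-0.12,0,0,0,8.5],[0,0,-0.12,0,0,0,8.5],[0,0,-0.12,0,0,0,8.5],[0,0,-0.12,0,0,0,8.5],[0,0,-0.12,0,0,0,8.5],[0,0,-0.12,0,0,0,8.5]]]}}

```text
time: 2.87
ee_pos: [0.5029, 0.0909, 0.1818]
tcp_rot: [173.4, 30.5, -173.5]
wrist_force: [0.2, 0.4, 0.2]
opening: 0.0851
```

Run:
```python
from plan import *
R=tiltR(3.5,45)*Ro.from_euler('z',180,degrees=True)
plan(np.array([.485,.132,.17]),R,6,8.5)
```

```text
now [0.5029 0.0909 0.1818] [ 173.38304182   30.54281082 -173.47537891] q [  6.6 -32.6 -32.6  59.4   6.6   0. ] delta rv [ 0.147 -0.254  0.027] dist 0.0464 tool shift cm [1.72 4.22 0.84]
[0.025, -0.042, 0.005, 0.29, 0.7, 0.14, 8.5],
[0.025, -0.042, 0.005, 0.3, 0.71, 0.11, 8.5],
[0.025, -0.042, 0.005, 0.3, 0.71, 0.08, 8.5],
[0.025, -0.042, 0.005, 0.31, 0.71, 0.05, 8.5],
[0.025, -0.042, 0.005, 0.31, 0.71, 0.02, 8.5],
[0.025, -0.042, 0.005, 0.32, 0.7, -0.01, 8.5],
```

The wrist picture shows the green cap at (245,204), with the post running up to about (283,160) in its trough. The short red post is at (68,135). I turned the tool the other way to keep joint 6 inside its range, and I now go to the look pose.

{"api": "servo_tool", "payload": {"moves": [[[0.025,-0.042,0.005,0.3,0.7,0.15,8.5],[0.025,-0.042,0.005,0.3,0.7,0.1,8.5],[0.025,-0.042,0.005,0.3,0.7,0.1,8.5],[0.025,-0.042,0.005,0.3,0.7,0.05,8.5],[0.025,-0.042,0.005,0.3,0.7,0,8.5],[0.025,-0.042,0.005,0.3,0.7,0,8.5],[0,0,0,0,0,0,8.5],[0,0,0,0,0,0,8.5]]]}}

```text
time: 3.53
ee_pos: [0.4852, 0.1311, 0.1694]
tcp_rot: [-178.4, 45.1, -174.8]
wrist_force: [-0.1, -0.2, -0.5]
opening: 0.0846
```

Run:
```python
from plan import *
import pickle
R=tiltR(3.5,45)*Ro.from_euler('z',180,degrees=True)
plan(np.array([.485,.132,.17]),R,1,8.5)
for n in ['wrist','scene','side']:
    c=imaging.calibration(n);im=imaging.camera(n);pickle.dump(c,open(n+'2.pkl','wb'))
    cv2.imwrite(f'pics/{n}2.png',im)
```

```text
now [0.4852 0.1311 0.1694] [-178.38849786   45.14285696 -174.76482548] q [ 23.1 -47.6 -48.1  46.2 -14.1  12.9] delta rv [-0.007  0.003  0.021] dist 0.0011 tool shift cm [-0.04  0.09 -0.05]
[-0.007, 0.003, 0.021, -0.04, 0.09, -0.05, 8.5],
```

View pics/wrist2.png

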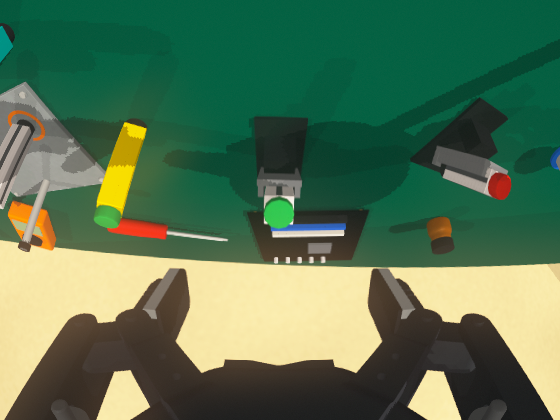

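View pics/side2.png

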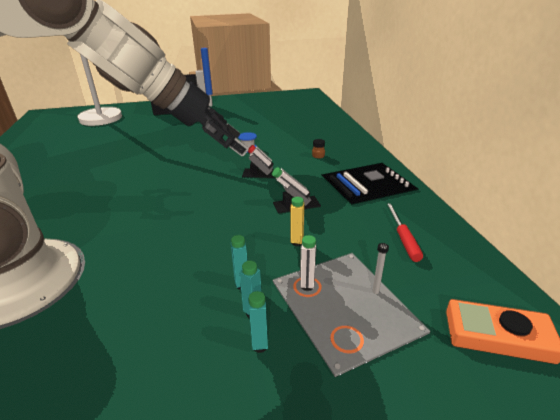

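Run:
```python
from plan import *
import pickle
def green(n,box):
    im=cv2.imread(f'pics/{n}.png');hsv=cv2.cvtColor(im,cv2.COLOR_BGR2HSV)
    u0,v0,u1,v1=box
    m=np.zeros(im.shape[:2],np.uint8);h=hsv[v0:v1,u0:u1]
    # bright cap face
    m[v0:v1,u0:u1]=((h[...,0]>50)&(h[...,0]<75)&(h[...,1]>120)&(h[...,2]>(200 if 'wrist' in n else 110)))
    k,l,s,c=cv2.connectedComponentsWithStats(m);i=1+np.argmax(s[1:,4]);return c[i],s[i]
w0=pickle.loads(pickle.dumps(imaging.calibration('wrist')))
W2=pickle.load(open('wrist2.pkl','rb'));W1=pickle.load(open('w1.pkl','rb'))
g2=green('wrist2',(255,190,305,235));g1=green('wrist1',(220,180,275,225));print(g2,g1)
# wrist0 calibration from the first print
M=np.array([[9.99999656e-01,8.11580453e-04,1.72847645e-04,-5.50380296e-01],[7.25129289e-04,-9.55975056e-01,2.93447041e-01,-3.77948183e-02],[4.03393920e-04,-2.93446814e-01,-9.55975316e-01,3.78012666e-01],[0,0,0,1]])
W0=dict(W2);W0['camera_from_world']=M
cs=imaging.calibration('scene');cd=imaging.calibration('side')
r={'w2':ray(W2,*g2[0],True),'w1':ray(W1,*g1[0],True),'w0':ray(W0,260+130/6,20+163/6,True),'s':ray(cs,316.3,224),'d':ray(cd,276.6,172)}
for ks in (['w2','w1','w0'],['w2','w0'],['w2','w0','s'],['w2','w0','s','d'],['s','d']): print(ks,[np.round(x,4) for x in tri([r[k] for k in ks])])
im=cv2.imread('pics/wrist2.png')[100:240,220:340];cv2.imwrite('pics/c4.png',cv2.resize(im,None,fx=4,fy=4,interpolation=cv2.INTER_CUBIC))
for z,(u,v) in [(.003,(254,117)),(.003,(308,117))]: print(onz(W2,u,v,z,True))
```

```text
(array([281.70095694, 215.11722488]), array([270, 202,  24,  26, 418], dtype=int32)) (array([243.21495327, 204.21495327]), array([231, 190,  26,  28, 535], dtype=int32))
['w2', 'w1', 'w0'] [array([0.5532, 0.1362, 0.1005]), array([0.0014, 0.0003, 0.0017])]
['w2', 'w0'] [array([0.553 , 0.1361, 0.1005]), array([0.0015, 0.0015])]
['w2', 'w0', 's'] [array([0.5546, 0.1373, 0.0975]), array([0.0023, 0.0027, 0.0023])]
['w2', 'w0', 's', 'd'] [array([0.5551, 0.1373, 0.0974]), array([0.0022, 0.003 , 0.0022, 0.001 ])]
['s', 'd'] [array([0.5562, 0.1392, 0.0963]), array([0.0004, 0.0004])]
[0.54851983 0.11025645 0.003     ]
[0.54384854 0.15965831 0.003     ]
```

View pics/c4.png

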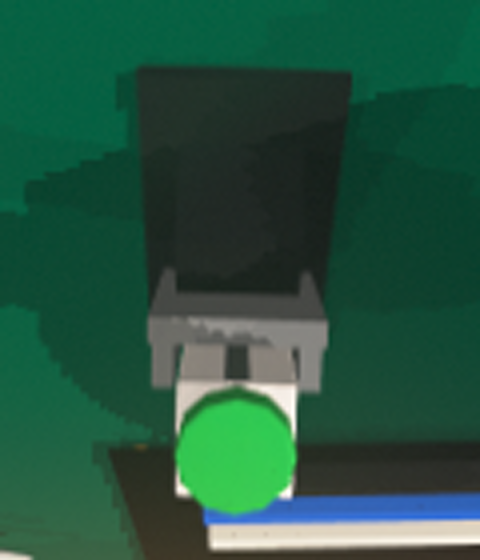

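Run:
```python
from plan import *
R=tiltR(4,45)*Ro.from_euler('z',180,degrees=True)
cap=np.array([.5545,.137,.098]);d=R.apply([0,0,1]);print(d)
plan(cap+.039*d-.045*d,R,8,8.5)
```

```text
[ 0.7053843   0.04932528 -0.70710678]
now [0.4859 0.1302 0.1698] [-178.44262907   45.14739876 -174.96807697] q [ 22.9 -47.5 -48.   46.2 -14.1  12.9] delta rv [-0.014  0.003  0.013] dist 0.0936 tool shift cm [0.22 0.34 9.35]
[-0.002, 0.0, 0.002, 0.03, 0.04, 1.17, 8.5],
[-0.002, 0.0, 0.002, 0.03, 0.04, 1.17, 8.5],
[-0.002, 0.0, 0.002, 0.03, 0.04, 1.17, 8.5],
[-0.002, 0.0, 0.002, 0.03, 0.04, 1.17, 8.5],
[-0.002, 0.0, 0.002, 0.03, 0.03, 1.17, 8.5],
[-0.002, 0.0, 0.002, 0.03, 0.03, 1.17, 8.5],
[-0.002, 0.0, 0.002, 0.03, 0.03, 1.17, 8.5],
[-0.002, 0.0, 0.002, 0.03, 0.03, 1.17, 8.5],
```

{"api": "servo_tool", "payload": {"moves": [[[-0.002,0,0.002,0,0.04,1.2,8.5],[-0.002,0,0.002,0.04,0.04,1.2,8.5],[-0.002,0,0.002,0.04,0.04,1.2,8.5],[-0.002,0,0.002,0.04,0.04,1.2,8.5],[-0.002,0,0.002,0.03,0.04,1.2,8.5],[-0.002,0,0.002,0.03,0.04,1.2,8.5],[-0.002,0,0.002,0.03,0.04,1.2,8.5],[0,0,0,0,0,1.0,8.5],[0,0,0,0,0,0,8.5]]]}}

```text
time: 4.43
ee_pos: [0.5597, 0.1304, 0.1045]
tcp_rot: [179.8, 45.0, -176.5]
wrist_force: [0.7, -0.3, -1.5]
opening: 0.0851
```

Run:
```python
from plan import *
import pickle
R=tiltR(4,45)*Ro.from_euler('z',180,degrees=True)
cap=np.array([.5545,.137,.098]);d=R.apply([0,0,1])
plan(cap+.039*d,R,4,8.5)
c=imaging.calibration('wrist');pickle.dump(c,open('wrist3.pkl','wb'))
im=imaging.camera('wrist');cv2.imwrite('pics/wrist3.png',im)
for t in (0,.11): print('expected cap/foot px',proj(c,cap+t*d,True))
print('finger-tip mid px',proj(c,np.array(bot.get_obs()['ee_pos']),True))
sd=imaging.camera('side');cv2.imwrite('pics/side3.png',cv2.resize(sd[130:230,220:340],None,fx=5,fy=5,interpolation=cv2.INTER_CUBIC))
```

```text
now [0.5597 0.1304 0.1045] [ 179.81911286   44.96586521 -176.52133768] q [ 18.1 -33.8 -48.8  30.9 -10.1  10.5] delta rv [-0.003 -0.001 -0.006] dist 0.0416 tool shift cm [0.79 0.7  4.03]
[-0.001, -0.0, -0.002, 0.2, 0.18, 1.01, 8.5],
[-0.001, -0.0, -0.002, 0.2, 0.18, 1.01, 8.5],
[-0.001, -0.0, -0.002, 0.2, 0.17, 1.01, 8.5],
[-0.001, -0.0, -0.002, 0.2, 0.17, 1.01, 8.5],
expected cap/foot px [291.8256014  259.26230898]
expected cap/foot px [286.84607132 200.96181367]
finger-tip mid px [277.60240429 276.16109901]
```

View pics/wrist3.png

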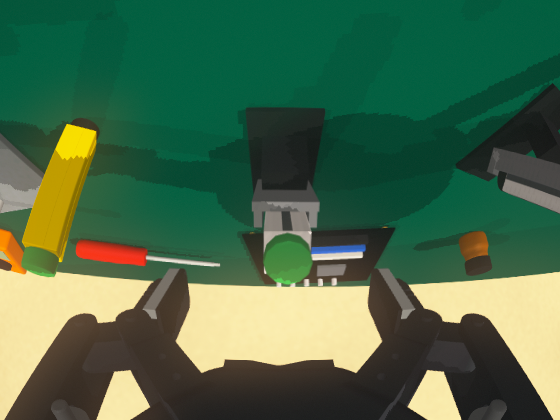

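View pics/side3.png

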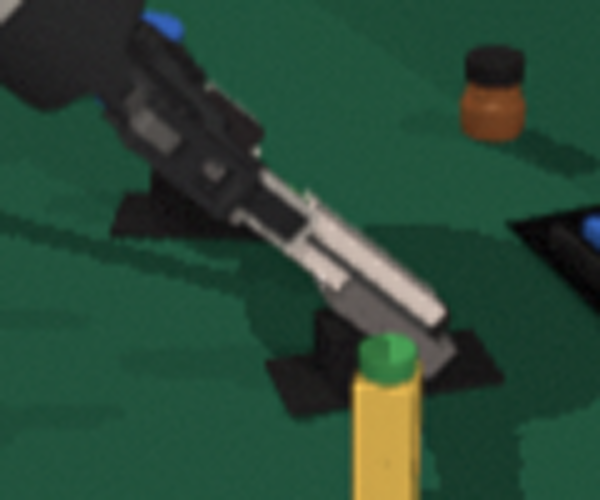

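{"api": "servo_tool", "payload": {"moves": [[[-0.001,0,-0.002,0.35,0.22,0.2,8.5],[-0.001,0,-0.002,0.35,0.22,0.8,8.5],[0,0,0,0.05,0.08,1.0,8.5],[0,0,0,0,0,1.0,8.5],[0,0,0,0,0,1.0,8.5],[0,0,0,0,0,0,8.5],[0,0,0,0,0,0,8.5]]]}}

```text
time: 5.12
ee_pos: [0.5834, 0.1386, 0.0739]
tcp_rot: [179.8, 45.3, -176.2]
wrist_force: [0.4, -0.3, 0.3]
opening: 0.085
```

Run:
```python
from plan import *
import pickle
R=tiltR(4,45)*Ro.from_euler('z',180,degrees=True)
cap=np.array([.5545,.135,.098]);d=R.apply([0,0,1])
plan(cap+.039*d,R,1,8.5)
c=imaging.calibration('wrist');pickle.dump(c,open('wrist4.pkl','wb'))
im=imaging.camera('wrist');cv2.imwrite('pics/wrist4.png',im)
print('expected cap px',proj(c,cap,True))
sd=imaging.camera('scene');cv2.imwrite('pics/scene4.png',cv2.resize(sd[180:300,240:380],None,fx=5,fy=5,interpolation=cv2.INTER_CUBIC))
```

```text
now [0.5834 0.1386 0.0739] [ 179.81559639   45.32285382 -176.17481007] q [ 18.  -28.  -49.1  24.4  -9.9  10.1] delta rv [ 0.001  0.006 -0.002] dist 0.0041 tool shift cm [ 0.35 -0.16  0.14]
[0.001, 0.006, -0.002, 0.35, -0.16, 0.14, 8.5],
expected cap px [273.40267554 312.62359702]
```

View pics/wrist4.png

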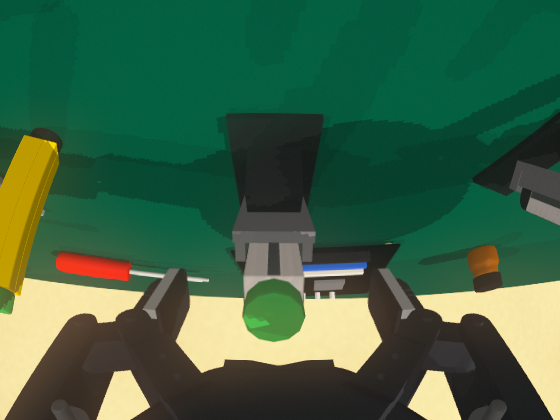

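View pics/scene4.png

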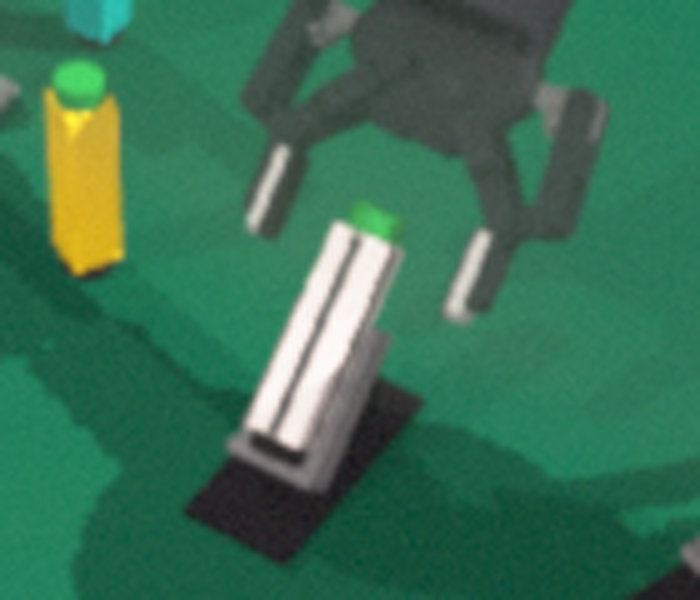

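{"api": "servo_tool", "payload": {"moves": [[[0,0.003,-0.001,0.25,-0.15,0.1,8.5],[0,0,0,0,0,0,8.5],[0,0,0,0,0,0,2.0],[0,0,0,0,0,0,2.0],[0,0,0,0,0,0,2.0],[0,0,0,0,0,0,2.0],[0,0,0,0,0,0,2.0],[0,0,0,0,0,0,2.0],[0,0,0,0,0,0,2.0],[0,0,0,0,0,0,2.0],[0,0,0,0,0,0,2.0],[0,0,0,0,0,0,2.0]]], "force": 60}}

```text
time: 6.22
ee_pos: [0.5823, 0.1372, 0.0746]
tcp_rot: [179.8, 45.4, -176.1]
wrist_force: [-1.6, 0.2, 0.5]
opening: 0.0232
```

Run:
```python
from plan import *
o=bot.get_obs();print(o['ee_pos'],o['tcp_rot'],o['opening'],o['wrist_force'])
im=imaging.camera('wrist');cv2.imwrite('pics/wrist5.png',im)
sd=imaging.camera('scene');cv2.imwrite('pics/scene5.png',cv2.resize(sd[180:300,240:380],None,fx=5,fy=5,interpolation=cv2.INTER_CUBIC))
```

```text
[0.58227451 0.13721092 0.07461933] [ 179.80154946   45.3792665  -176.12101491] 0.02324017055281747 [-1.63147241  0.15517201  0.5227032 ]
```

View pics/wrist5.png

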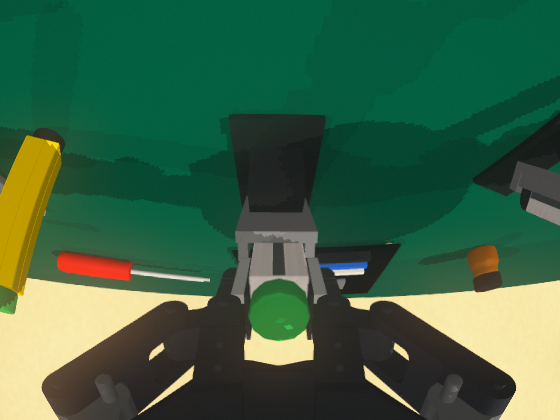

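View pics/scene5.png

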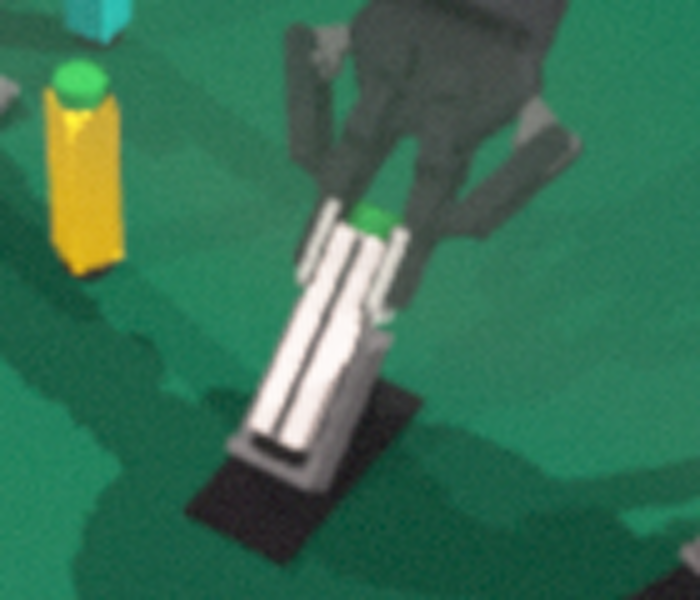

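Gripped, with the opening at 23 mm and the cap centred at wrist (279,310). Now I lift straight up.

{"api": "servo_tool", "payload": {"moves": [[[0,0,0,-0.4,0,-0.4,2.0],[0,0,0,-0.6,0,-0.6,2.0],[0,0,0,-0.8,0,-0.8,2.0],[0,0,0,-1.0,0,-1.0,2.0],[0,0,0,-1.0,0,-1.0,2.0],[0,0,0,-1.0,0,-1.0,2.0],[0,0,0,-1.0,0,-1.0,2.0],[0,0,0,-1.0,0,-1.0,2.0],[0,0,0,-1.0,0,-1.0,2.0],[0,0,0,-0.5,0,-0.5,2.0]]], "force": 80}}

```text
time: 7.15
ee_pos: [0.5788, 0.1362, 0.197]
tcp_rot: [179.9, 44.9, -176.0]
wrist_force: [-0.3, 0.2, -0.9]
opening: 0.0228
```

Run:
```python
from plan import *
R=tiltR(4,0)*Ro.from_euler('z',180,degrees=True)
print(bot.get_obs()['opening'],bot.get_obs()['wrist_force'])
plan(np.array([.56,.10,.28]),R,9,2.0)
im=imaging.camera('scene');cv2.imwrite('pics/scene6.png',im)
```

```text
0.022753212082283893 [-0.3297593   0.18539483 -0.94797067]
now [0.5788 0.1362 0.197 ] [ 179.9102971    44.91564697 -176.00476327] q [ 17.9 -32.1 -37.5  40.5  -9.6   9.9] delta rv [0.001 0.784 0.001] dist 0.0925 tool shift cm [-4.35 -3.47 -7.38]
[0.0, 0.087, 0.0, -0.48, -0.39, -0.82, 2.0],
[0.0, 0.087, 0.0, -0.41, -0.39, -0.86, 2.0],
[0.0, 0.087, 0.0, -0.33, -0.39, -0.89, 2.0],
[0.0, 0.087, 0.0, -0.26, -0.39, -0.92, 2.0],
[0.0, 0.087, 0.0, -0.17, -0.39, -0.94, 2.0],
[0.0, 0.087, 0.0, -0.09, -0.39, -0.95, 2.0],
[0.0, 0.087, 0.0, -0.01, -0.39, -0.95, 2.0],
[0.0, 0.087, 0.0, 0.07, -0.39, -0.95, 2.0],
[0.0, 0.087, 0.0, 0.15, -0.39, -0.94, 2.0],
```

View pics/scene6.png

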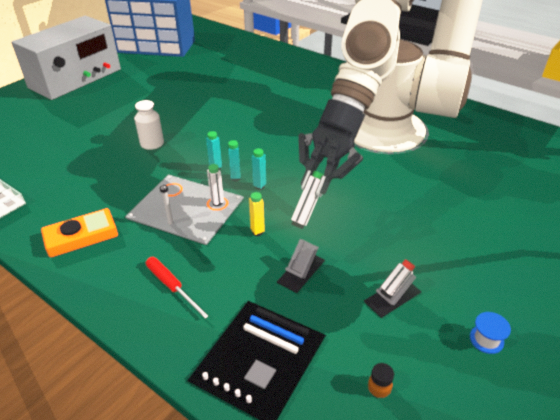

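The post is out of the trough and held, with the foot at about scene (300,220). The short post hasn't moved. Next I turn it upright and raise it.

{"api": "servo_tool", "payload": {"moves": [[[0,0.087,0,-0.5,-0.4,-0.8,2.0],[0,0.087,0,-0.4,-0.4,-0.85,2.0],[0,0.087,0,-0.35,-0.4,-0.9,2.0],[0,0.087,0,-0.25,-0.4,-0.9,2.0],[0,0.087,0,-0.15,-0.4,-0.95,2.0],[0,0.087,0,-0.1,-0.4,-0.95,2.0],[0,0.087,0,0,-0.4,-0.95,2.0],[0,0.087,0,0.05,-0.4,-0.95,2.0],[0,0.087,0,0.15,-0.4,-0.95,2.0],[0,0,0,0,0,0,2.0]]]}}

```text
time: 8.03
ee_pos: [0.5549, 0.0962, 0.2711]
tcp_rot: [180.0, -3.0, -175.9]
wrist_force: [2.3, 0.5, -2.9]
opening: 0.0225
```

Run:
```python
from plan import *
R=tiltR(0,0)*Ro.from_euler('z',180,degrees=True)
print(bot.get_obs()['opening'],bot.get_obs()['wrist_force'])
plan(np.array([.56,-.278,.26]),R,16,2.0)
c=imaging.calibration('wrist')
im=imaging.camera('wrist');cv2.imwrite('pics/wrist6.png',im)
im=imaging.camera('side');cv2.imwrite('pics/side6.png',im)
```

```text
0.02250890454294587 [ 2.31195061  0.45938572 -2.87720118]
now [0.5549 0.0962 0.2711] [ 179.97087438   -2.99171305 -175.90223698] q [  9.7  11.2  21.4 103.2   0.3   5.6] delta rv [-0.001 -0.052  0.071] dist 0.3744 tool shift cm [  2.11 -37.36   1.2 ]
[-0.0, -0.003, 0.004, 0.13, -2.33, 0.08, 2.0],
[-0.0, -0.003, 0.004, 0.12, -2.34, 0.07, 2.0],
[-0.0, -0.003, 0.004, 0.11, -2.34, 0.07, 2.0],
[-0.0, -0.003, 0.004, 0.1, -2.34, 0.07, 2.0],
[-0.0, -0.003, 0.004, 0.09, -2.34, 0.07, 2.0],
[-0.0, -0.003, 0.004, 0.08, -2.34, 0.07, 2.0],
[-0.0, -0.003, 0.004, 0.07, -2.34, 0.07, 2.0],
[-0.0, -0.003, 0.004, 0.06, -2.34, 0.07, 2.0],
[-0.0, -0.003, 0.004, 0.05, -2.34, 0.07, 2.0],
[-0.0, -0.003, 0.004, 0.04, -2.34, 0.07, 2.0],
[-0.0, -0.003, 0.004, 0.03, -2.34, 0.07, 2.0],
[-0.0, -0.003, 0.004, 0.02, -2.34, 0.07, 2.0],
[-0.0, -0.003, 0.004, 0.01, -2.34, 0.07, 2.0],
[-0.0, -0.003, 0.004, -0.0, -2.34, 0.07, 2.0],
[-0.0, -0.003, 0.004, -0.01, -2.34, 0.07, 2.0],
[-0.0, -0.003, 0.004, -0.02, -2.34, 0.07, 2.0],
```

View pics/wrist6.png

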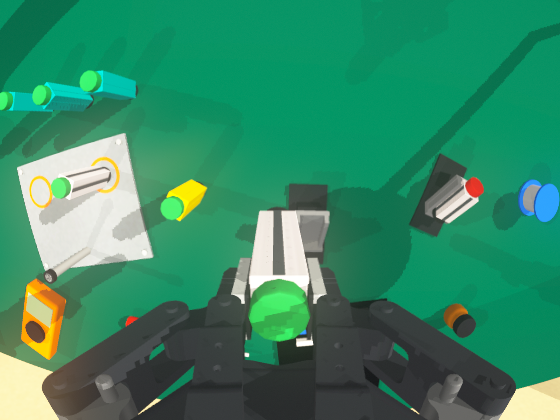

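View pics/side6.png

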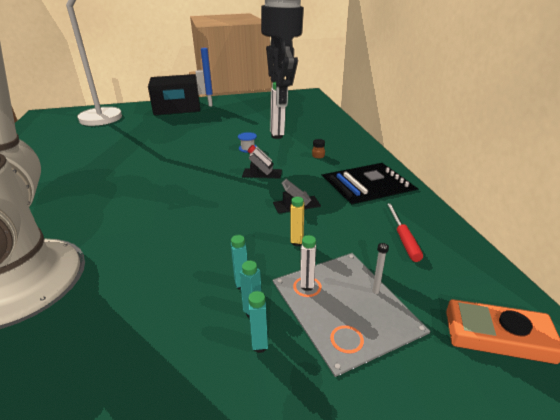

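Run:
```python
from plan import *
c=imaging.calibration('wrist')
im=cv2.imread('pics/wrist6.png');hsv=cv2.cvtColor(im,cv2.COLOR_BGR2HSV)
m=((hsv[...,0]>10)&(hsv[...,0]<27)&(hsv[...,1]>120)&(hsv[...,2]>150)).astype(np.uint8)
for b in [(20,165,62,215),(85,145,130,205)]:
    u0,v0,u1,v1=b
    ys,xs=np.nonzero(m[v0:v1,u0:u1]);pts=np.c_[xs+u0,ys+v0]
    w=np.array([onz(c,u,v,.006,True)[:2] for u,v in pts])
    # circle fit on plane
    A=np.c_[2*w,np.ones(len(w))];s=np.linalg.lstsq(A,(w**2).sum(1),rcond=None)[0]
    print(len(pts),s[:2].round(4),'r',np.sqrt(s[2]+s[:2]@s[:2]).round(4))
# same for side0/scene0
for n,bs in (('side',[(325,320,368,358),(288,274,326,300)]),('scene',[(160,180,188,200),(200,195,235,215)])):
    c=imaging.calibration(n);im=cv2.imread(f'pics/{n}0.png');hsv=cv2.cvtColor(im,cv2.COLOR_BGR2HSV)
    m=((hsv[...,0]>5)&(hsv[...,0]<25)&(hsv[...,1]>70)&(hsv[...,2]>120)).astype(np.uint8)
    for u0,v0,u1,v1 in bs:
        ys,xs=np.nonzero(m[v0:v1,u0:u1]);pts=np.c_[xs+u0,ys+v0]
        w=np.array([onz(c,u,v,.006)[:2] for u,v in pts])
        A=np.c_[2*w,np.ones(len(w))];s=np.linalg.lstsq(A,(w**2).sum(1),rcond=None)[0]
        print(n,len(pts),s[:2].round(4),'r',np.sqrt(s[2]+s[:2]@s[:2]).round(4))
```

```text
186 [ 0.5842 -0.2764] r 0.0237
214 [ 0.554  -0.1493] r 0.0236
side 348 [ 0.5818 -0.2761] r 0.0239
side 190 [ 0.5521 -0.1501] r 0.0237
scene 83 [ 0.5841 -0.2728] r 0.0236
scene 105 [ 0.5549 -0.1467] r 0.0234
```

{"api": "servo_tool", "payload": {"moves": [[[0,-0.004,0.004,0,-0.8,0,2.0],[0,-0.004,0.004,0,-1.5,0,2.0],[0,-0.004,0.004,0,-2.0,0,2.0],[0,-0.004,0.004,0,-2.3,0,2.0],[0,-0.004,0.004,0,-2.3,0,2.0],[0,-0.004,0.004,0,-2.3,0,2.0],[0,-0.004,0.004,0,-2.3,0,2.0],[0,-0.004,0.004,0,-2.3,0,2.0],[0,-0.004,0.004,0,-2.3,0,2.0],[0,-0.004,0.004,0,-2.3,0,2.0],[0,-0.004,0.004,0,-2.3,0,2.0],[0,-0.004,0.004,0,-2.3,0,2.0]]]}}

```text
time: 9.13
ee_pos: [0.5529, -0.1683, 0.2812]
tcp_rot: [-179.5, 2.6, -178.5]
wrist_force: [1.7, 1.1, -1.9]
opening: 0.0227
```

Run:
```python
from plan import *
R=tiltR(0,0)*Ro.from_euler('z',180,degrees=True)
print(bot.get_obs()['opening'],bot.get_obs()['wrist_force'])
plan(np.array([.583,-.2755,.26]),R,8,2.0)
```

```text
0.022729656211865023 [ 1.67248324  1.05270517 -1.93250838]
now [ 0.5529 -0.1683  0.2812] [-179.46819665    2.63952687 -178.46595881] q [-17.1   7.6  18.5  98.2   0.3 -18.6] delta rv [-0.009  0.046  0.027] dist 0.1133 tool shift cm [ -2.62 -10.77   2.35]
[-0.001, 0.006, 0.003, -0.33, -1.35, 0.29, 2.0],
[-0.001, 0.006, 0.003, -0.33, -1.35, 0.29, 2.0],
[-0.001, 0.006, 0.003, -0.34, -1.35, 0.29, 2.0],
[-0.001, 0.006, 0.003, -0.35, -1.34, 0.28, 2.0],
[-0.001, 0.006, 0.003, -0.35, -1.34, 0.28, 2.0],
[-0.001, 0.006, 0.003, -0.36, -1.34, 0.28, 2.0],
[-0.001, 0.006, 0.003, -0.36, -1.34, 0.27, 2.0],
[-0.001, 0.006, 0.003, -0.37, -1.34, 0.27, 2.0],
```

{"api": "servo_tool", "payload": {"moves": [[[0,0.004,0.003,-0.3,-1.5,0,2.0],[0,0.004,0.003,-0.35,-1.4,0,2.0],[0,0.004,0.003,-0.35,-1.4,0,2.0],[0,0.004,0.003,-0.35,-1.3,0,2.0],[0,0.004,0.003,-0.35,-1.3,0.2,2.0],[0,0.004,0.003,-0.35,-1.1,0.3,2.0],[0,0.004,0,-0.3,-0.9,0.3,2.0],[0,0,0,0,-0.4,0.3,2.0],[0,0,0,0,0,0,2.0],[0,0,0,0,0,0,2.0]]]}}

```text
time: 9.97
ee_pos: [0.5674, -0.2756, 0.2804]
tcp_rot: [-178.7, 2.2, 179.9]
wrist_force: [-0.3, -0.4, -1.9]
opening: 0.023
```

Run:
```python
from plan import *
R=tiltR(0,0)*Ro.from_euler('z',180,degrees=True)
print(bot.get_obs()['opening'],bot.get_obs()['wrist_force'])
plan(np.array([.583,-.2755,.15]),R,8,2.0)
for n in ['wrist','side','scene']:
    c=imaging.calibration(n);im=imaging.camera(n);cv2.imwrite(f'pics/{n}7.png',im)
a=cv2.imread('pics/scene7.png')[60:240,100:260];b=cv2.imread('pics/side7.png')[170:350,270:430]
cv2.imwrite('pics/c7.png',cv2.resize(np.hstack([a,b]),None,fx=2.4,fy=2.4,interpolation=cv2.INTER_CUBIC))
```

```text
0.02297173656133007 [-0.31593941 -0.36053659 -1.86922105]
now [ 0.5674 -0.2756  0.2804] [-178.74390818    2.21867371  179.92288007] q [-25.8  15.5  27.6  99.6  -0.2 -25.7] delta rv [-0.022  0.039 -0.002] dist 0.1313 tool shift cm [-1.05  0.3  13.09]
[-0.003, 0.005, -0.0, -0.13, 0.04, 1.64, 2.0],
[-0.003, 0.005, -0.0, -0.14, 0.03, 1.64, 2.0],
[-0.003, 0.005, -0.0, -0.15, 0.03, 1.63, 2.0],
[-0.003, 0.005, -0.0, -0.16, 0.02, 1.63, 2.0],
[-0.003, 0.005, -0.0, -0.16, 0.02, 1.63, 2.0],
[-0.003, 0.005, -0.0, -0.17, 0.02, 1.63, 2.0],
[-0.003, 0.005, -0.0, -0.18, 0.01, 1.63, 2.0],
[-0.003, 0.005, -0.0, -0.19, 0.01, 1.63, 2.0],
```

View pics/wrist7.png

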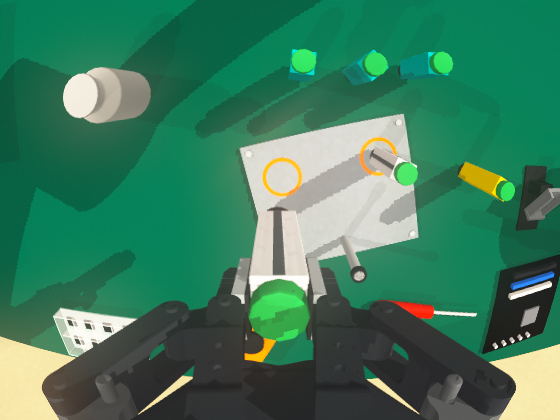

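View pics/c7.png

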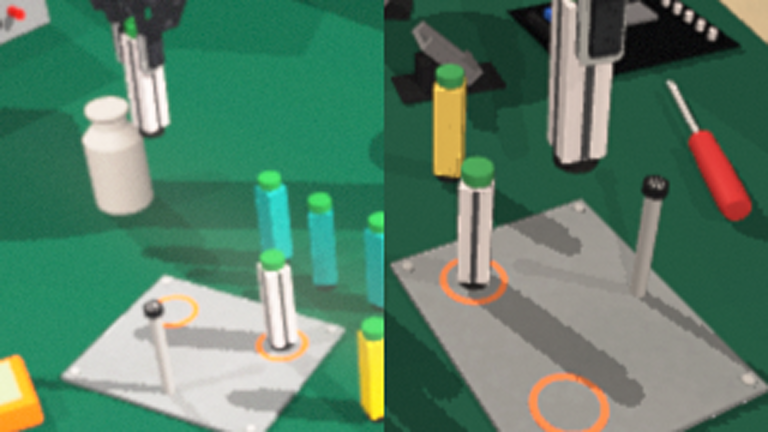

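Run:
```python
from plan import *
cs=imaging.calibration('scene');cd=imaging.calibration('side');cw=imaging.calibration('wrist')
f=tri([ray(cs,163.3,113.8),ray(cd,351,236.5)]);print('foot',f)
p,R,o=cur();d=R.apply([0,0,1]);print(p,d,'pred foot at 71',p+.071*d, 'post dir by tri',(f[0]-p))
for n,c,fi in (('scene',cs,0),('side',cd,0),('wrist',cw,1)): print(n,proj(c,p+.071*d,fi),proj(c,p-.039*d,fi))
a=cv2.imread('pics/scene7.png')[60:130,130:200];b=cv2.imread('pics/side7.png')[160:250,310:400]
cv2.imwrite('pics/c8.png',np.hstack([cv2.resize(a,(400,400),interpolation=cv2.INTER_CUBIC),cv2.resize(b,(400,400),interpolation=cv2.INTER_CUBIC)]))
```

```text
foot (array([ 0.56855367, -0.2761949 ,  0.2105765 ]), [np.float64(0.0016809085944263216), np.float64(0.0016809085944264359)])
[ 0.56760031 -0.27511178  0.28070729] [ 0.038928   -0.0219861  -0.99900011] pred foot at 71 [ 0.5703642  -0.27667279  0.20977829] post dir by tri [ 0.00095335 -0.00108312 -0.07013079]
scene [161.89369124 114.62404056] [155.92402711  68.26336924]
side [351.1512223  236.59072971] [355.38407459 158.21261258]
wrist [277.80045081 226.12566706] [277.38236744 320.57534828]
```

View pics/c8.png

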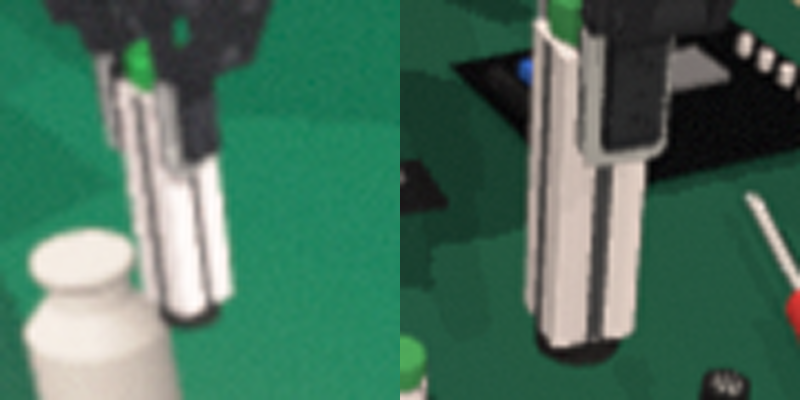

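Run:
```python
from plan import *
R=tiltR(0,0)*Ro.from_euler('z',180,degrees=True)
plan(np.array([.585,-.275,.11]),R,11,2.0)
```

```text
now [ 0.5676 -0.2751  0.2807] [-178.74156332    2.2322894   179.96467907] q [-25.8  15.5  27.7  99.6  -0.2 -25.7] delta rv [-0.022  0.039 -0.001] dist 0.1716 tool shift cm [-1.07  0.39 17.12]
[-0.002, 0.004, -0.0, -0.1, 0.04, 1.56, 2.0],
[-0.002, 0.004, -0.0, -0.1, 0.03, 1.56, 2.0],
[-0.002, 0.004, -0.0, -0.11, 0.03, 1.56, 2.0],
[-0.002, 0.004, -0.0, -0.11, 0.03, 1.56, 2.0],
[-0.002, 0.004, -0.0, -0.12, 0.02, 1.56, 2.0],
[-0.002, 0.004, -0.0, -0.13, 0.02, 1.55, 2.0],
[-0.002, 0.004, -0.0, -0.13, 0.02, 1.55, 2.0],
[-0.002, 0.004, -0.0, -0.14, 0.01, 1.55, 2.0],
[-0.002, 0.004, -0.0, -0.14, 0.01, 1.55, 2.0],
[-0.002, 0.004, -0.0, -0.15, 0.01, 1.55, 2.0],
[-0.002, 0.004, -0.0, -0.15, 0.0, 1.55, 2.0],
```

{"api": "servo_tool", "payload": {"moves": [[[-0.003,0.008,0,-0.2,0.04,1.0,2.0],[-0.003,0.008,0,-0.2,0.03,1.6,2.0],[-0.003,0.007,0,-0.2,0.03,1.8,2.0],[-0.003,0.007,0,-0.2,0.03,1.8,2.0],[-0.003,0.006,0,-0.2,0.02,1.8,2.0],[-0.003,0.006,0,-0.2,0.02,1.8,2.0],[-0.003,0,0,-0.2,0.02,1.8,2.0],[0,0,0,-0.2,0,1.7,2.0],[0,0,0,-0.1,0,1.5,2.0],[0,0,0,0,0,1.0,2.0],[0,0,0,0,0,0.5,2.0],[0,0,0,0,0,0,2.0]]]}}

```text
time: 11.12
ee_pos: [0.5863, -0.268, 0.0949]
tcp_rot: [179.7, -1.0, -179.7]
wrist_force: [0.1, 0.8, -0.8]
opening: 0.0229
```

Run:
```python
from plan import *
R=tiltR(0,0)*Ro.from_euler('z',180,degrees=True)
plan(np.array([.585,-.275,.085]),R,4,2.0)
for n in ['wrist','side','scene']:
    c=imaging.calibration(n);im=imaging.camera(n);cv2.imwrite(f'pics/{n}8.png',im)
a=cv2.imread('pics/scene8.png')[90:240,110:260];b=cv2.imread('pics/side8.png')[210:360,280:430]
cv2.imwrite('pics/c9.png',np.hstack([cv2.resize(a,(400,400),interpolation=cv2.INTER_CUBIC),cv2.resize(b,(400,400),interpolation=cv2.INTER_CUBIC)]))
```

```text
now [ 0.5863 -0.268   0.0949] [ 179.67516797   -0.9739992  -179.67969921] q [-24.5  18.5  10.8  83.3  -0.1 -24.8] delta rv [ 0.006 -0.017  0.006] dist 0.0123 tool shift cm [ 0.11 -0.71  0.99]
[0.001, -0.004, 0.001, 0.03, -0.18, 0.25, 2.0],
[0.001, -0.004, 0.001, 0.03, -0.18, 0.25, 2.0],
[0.001, -0.004, 0.001, 0.03, -0.18, 0.25, 2.0],
[0.001, -0.004, 0.001, 0.03, -0.18, 0.25, 2.0],
```

View pics/c9.png

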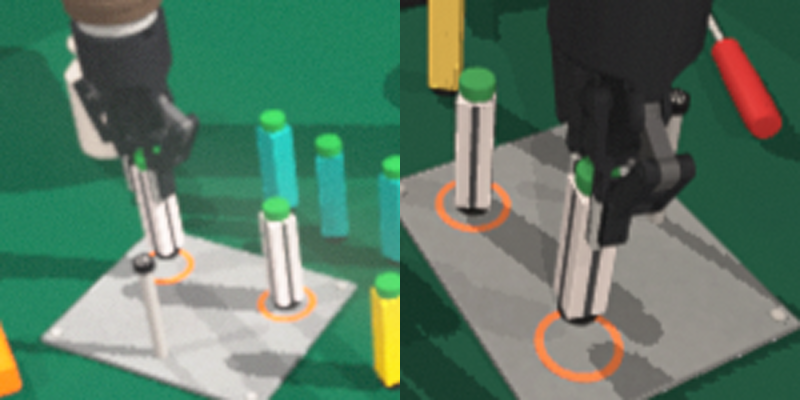

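View pics/wrist8.png

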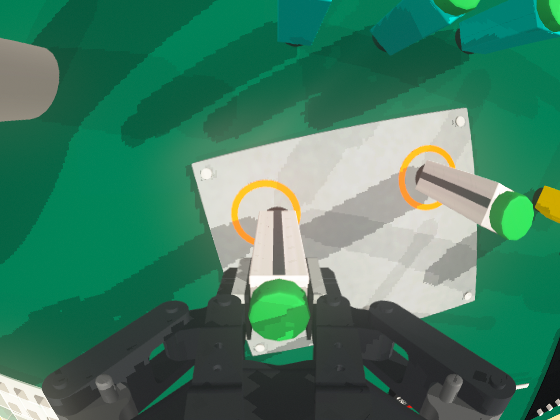

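{"api": "servo_tool", "payload": {"moves": [[[0.001,-0.005,0.002,0.03,-0.3,0.2,2.0],[0.001,-0.005,0.002,0.03,-0.3,0.2,2.0],[0.001,-0.003,0.002,0,-0.15,0.1,2.0],[0,0,0,0,0,0,2.0],[0,0,0,0,0,0,2.0]]]}}

```text
time: 11.68
ee_pos: [0.5883, -0.2781, 0.0968]
tcp_rot: [-179.9, 0.4, 179.9]
wrist_force: [0.2, -0.1, -2.4]
opening: 0.0229
```

Run:
```python
from plan import *
R=tiltR(0,0)*Ro.from_euler('z',180,degrees=True)
plan(np.array([.585,-.275,.078]),R,1,2.0)
c=imaging.calibration('wrist')
for n in ['wrist','side','scene']:
    im=imaging.camera(n);cv2.imwrite(f'pics/{n}9.png',im)
def fit(n,c,b,fi,lo):
    im=cv2.imread(f'pics/{n}9.png');hsv=cv2.cvtColor(im,cv2.COLOR_BGR2HSV);u0,v0,u1,v1=b
    m=((hsv[...,0]>lo)&(hsv[...,0]<27)&(hsv[...,1]>(120 if fi else 70))&(hsv[...,2]>120)).astype(np.uint8)
    ys,xs=np.nonzero(m[v0:v1,u0:u1]);w=np.array([onz(c,u,v,.006,fi)[:2] for u,v in zip(xs+u0,ys+v0)])
    A=np.c_[2*w,np.ones(len(w))];s=np.linalg.lstsq(A,(w**2).sum(1),rcond=None)[0]
    print(n,len(w),s[:2].round(4),'r',np.sqrt(s[2]+s[:2]@s[:2]).round(4))
fit('wrist',c,(215,165,320,250),True,10)
fit('side',imaging.calibration('side'),(325,320,368,358),False,5)
a=cv2.imread('pics/scene9.png')[90:240,110:260];b=cv2.imread('pics/side9.png')[210:360,280:430]
cv2.imwrite('pics/c10.png',np.hstack([cv2.resize(a,(400,400),interpolation=cv2.INTER_CUBIC),cv2.resize(b,(400,400),interpolation=cv2.INTER_CUBIC)]))
```

```text
now [ 0.5883 -0.2781  0.0968] [-179.86125207    0.41197099  179.89219521] q [-25.3  17.8  10.1  81.9   0.1 -25.2] delta rv [-0.002  0.007 -0.002] dist 0.0194 tool shift cm [0.34 0.32 1.88]
[-0.002, 0.007, -0.002, 0.34, 0.32, 1.88, 2.0],
wrist 972 [ 0.5816 -0.2768] r 0.0237
side 287 [ 0.5818 -0.2762] r 0.0239
```

View pics/c10.png

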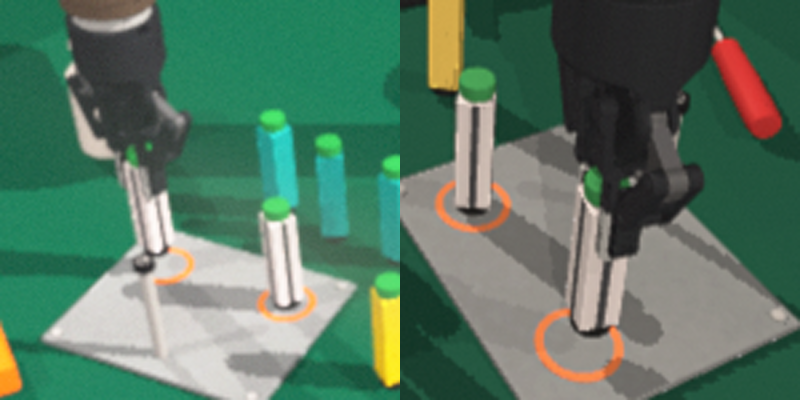

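View pics/wrist9.png

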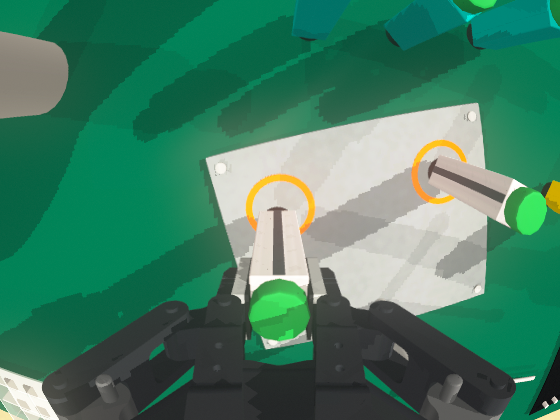

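{"api": "servo_tool", "payload": {"moves": [[[0,0.002,0,0.2,0.1,0.3,2.0],[0,0.002,0,0.15,0.05,0.4,2.0],[0,0.001,0,0.1,0,0.4,2.0],[0,0,0,0,0,0.3,2.0],[0,0,0,0,0,0,2.0]]]}}

```text
time: 12.25
ee_pos: [0.5833, -0.2758, 0.0808]
tcp_rot: [-179.9, 0.0, 179.9]
wrist_force: [-0.6, -1.1, -2.8]
opening: 0.0229
```

Run:
```python
from plan import *
R=tiltR(0,0)*Ro.from_euler('z',180,degrees=True)
plan(np.array([.5845,-.2765,.077]),R,1,2.0)
for n in ['wrist','side','scene']:
    im=imaging.camera(n);cv2.imwrite(f'pics/{n}10.png',im)
cs=imaging.calibration('scene');cd=imaging.calibration('side')
print('center px if on plate: scene',proj(cs,[.582,-.2765,.006]),'side',proj(cd,[.582,-.2765,.006]))
a=cv2.imread('pics/scene10.png')[130:210,140:220];b=cv2.imread('pics/side10.png')[280:360,310:390]
cv2.imwrite('pics/c11.png',np.hstack([cv2.resize(a,(400,400),interpolation=cv2.INTER_CUBIC),cv2.resize(b,(400,400),interpolation=cv2.INTER_CUBIC)]))
```

```text
now [ 0.5833 -0.2758  0.0808] [-1.79895142e+02  3.07222312e-02  1.79938263e+02] q [-25.3  17.6   8.1  80.4  -0.1 -25.2] delta rv [-0.002  0.001 -0.001] dist 0.004 tool shift cm [-0.12 -0.06  0.38]
[-0.002, 0.001, -0.001, -0.12, -0.06, 0.38, 2.0],
center px if on plate: scene [171.40130657 188.28931189] side [346.67207501 338.55933026]
```

View pics/c11.png

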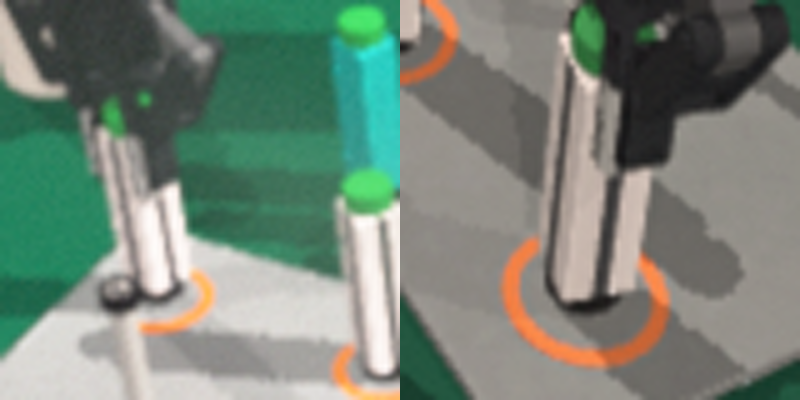

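{"api": "servo_tool", "payload": {"moves": [[[0,0,0,-0.05,0,0.1,2.0],[0,0,0,-0.05,0,0.1,2.0],[0,0,0,0,0,0.1,2.0],[0,0,0,0,0,0,2.0]]]}}

```text
time: 12.73
ee_pos: [0.5852, -0.2762, 0.0791]
tcp_rot: [-179.8, 0.2, 179.9]
wrist_force: [-0.2, 0.8, -1.8]
opening: 0.023
```

{"api": "servo_tool", "payload": {"moves": [[[0,0,0,0.03,0,0.1,2.0],[0,0,0,0,0,0.1,2.0],[0,0,0,0,0,0.1,2.0],[0,0,0,0,0,0,2.0]]]}}

```text
time: 13.07
ee_pos: [0.585, -0.2763, 0.0759]
tcp_rot: [-179.8, 0.2, 179.9]
wrist_force: [-0.4, 0.0, -1.2]
opening: 0.0227
```

{"api": "servo_tool", "payload": {"moves": [[[0,0,0,0,0,0.1,2.0],[0,0,0,0,0,0.1,2.0],[0,0,0,0,0,0,2.0]]]}}

```text
time: 13.32
ee_pos: [0.5853, -0.2764, 0.075]
tcp_rot: [-179.8, 0.2, 179.9]
wrist_force: [-0.1, -0.4, -1.3]
opening: 0.0232
```

Run:
```python
from plan import *
for n in ['wrist','side','scene']:
    im=imaging.camera(n);cv2.imwrite(f'pics/{n}11.png',im)
a=cv2.imread('pics/scene11.png')[130:210,140:220];b=cv2.imread('pics/side11.png')[280:360,310:390]
cv2.imwrite('pics/c12.png',np.hstack([cv2.resize(a,(400,400),interpolation=cv2.INTER_CUBIC),cv2.resize(b,(400,400),interpolation=cv2.INTER_CUBIC)]))
print(bot.get_obs()['wrist_force'],bot.get_obs()['ee_pos'])
```

```text
[0.38794421 0.04347387 0.39185018] [ 0.58529747 -0.27646324  0.07479511]
```

View pics/c12.png

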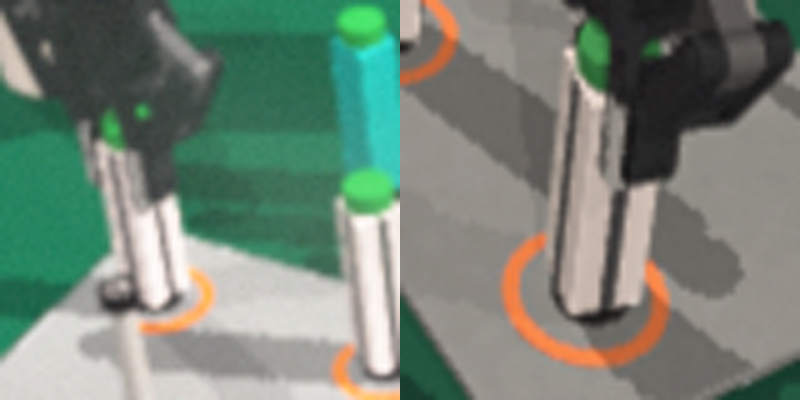

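{"api": "servo_tool", "payload": {"moves": [[[0,0,0,0.1,0.1,-0.15,2.0],[0,0,0,0.15,0.15,0,2.0],[0,0,0,0,0,0,2.0]]]}}

```text
time: 13.72
ee_pos: [0.5824, -0.2737, 0.0759]
tcp_rot: [-179.8, 0.2, 179.9]
wrist_force: [-0.4, 0.1, -1.8]
opening: 0.0225
```

{"api": "servo_tool", "payload": {"moves": [[[0,0,0,0,0,0.1,2.0],[0,0,0,0,0,0.1,2.0],[0,0,0,0,0,0.1,2.0],[0,0,0,0,0,0,2.0]]]}}

```text
time: 14.05
ee_pos: [0.5826, -0.2736, 0.075]
tcp_rot: [-179.8, 0.3, 179.9]
wrist_force: [0.3, -0.1, -2.3]
opening: 0.0229
```

{"api": "servo_tool", "payload": {"moves": [[[0,0,0,0,0,0.1,2.0],[0,0,0,0,0,0,2.0]]]}}

```text
time: 14.22
ee_pos: [0.583, -0.2738, 0.0749]
tcp_rot: [-179.7, 0.4, 179.9]
wrist_force: [-0.6, -0.1, -1.3]
opening: 0.0231
```

{"api": "servo_tool", "payload": {"moves": [[[0,0,0,0,0,0.15,2.0],[0,0,0,0,0,0.15,2.0]]]}}

```text
time: 14.38
ee_pos: [0.5834, -0.2739, 0.0747]
tcp_rot: [-179.7, 0.5, 179.9]
wrist_force: [-5.2, 4.0, 14.9]
opening: 0.0229
```

Run:
```python
from plan import *
o=bot.get_obs();print(o['ee_pos'],o['wrist_force'],o['torque'],o['tcp_rot'])
```

```text
[ 0.58344639 -0.27392103  0.07466642] [-5.19823099  3.99900084 14.87627795] [0.92092576 1.69604161 0.01750858] [-179.68430481    0.53162531  179.94787406]
```

{"api": "servo_tool", "payload": {"moves": [[[0,0,0,0,0,-0.03,2.0],[0,0,0,0,0,0,2.0]]], "force": 40}}

```text
time: 14.55
ee_pos: [0.5835, -0.2739, 0.0753]
tcp_rot: [-179.7, 0.6, 179.9]
wrist_force: [0.2, 0.1, -2.4]
opening: 0.0226
```

Run:
```python
from plan import *
o=bot.get_obs();print(o['ee_pos'],o['wrist_force'],o['torque'],o['tcp_rot'])
im=imaging.camera('wrist');cv2.imwrite('pics/wrist12.png',im)
b=imaging.camera('side')[210:360,280:430];cv2.imwrite('pics/c13.png',np.hstack([cv2.resize(b,(400,400),interpolation=cv2.INTER_CUBIC),cv2.resize(im[130:350,170:390],(400,400))]))
```

```text
[ 0.58345895 -0.27394426  0.07532494] [ 0.21088307  0.0901988  -2.44190227] [0.00709776 0.02659253 0.02842063] [-179.67214817    0.55787707  179.94745693]
```

View pics/c13.png

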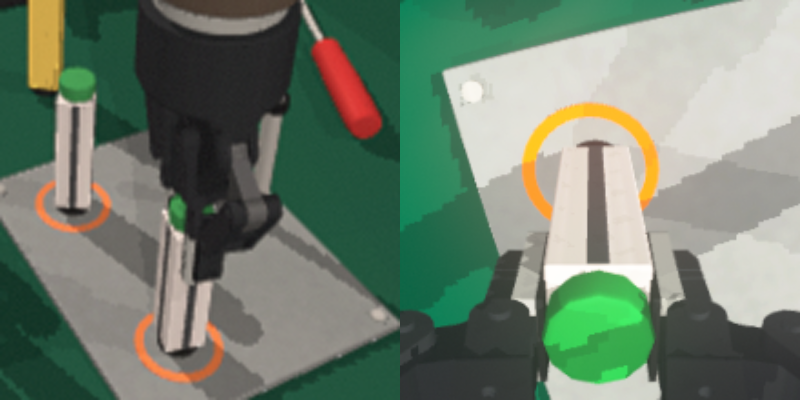

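{"api": "servo_tool", "payload": {"moves": [[[0,0,0,0,0,0.07,2.0],[0,0,0,0,0,0,2.4],[0,0,0,0,0,0,2.7],[0,0,0,0,0,0,3.0],[0,0,0,0,0,0,3.3],[0,0,0,0,0,0,3.8],[0,0,0,0,0,0,4.5],[0,0,0,0,0,0,5.2],[0,0,0,0,0,0,6.0],[0,0,0,0,0,0,6.0],[0,0,0,0,0,0,6.0]]]}}

```text
time: 15.57
ee_pos: [0.5835, -0.274, 0.0733]
tcp_rot: [-179.7, 0.5, 179.9]
wrist_force: [-0.1, -0.3, 0.5]
opening: 0.06
```

Run:
```python
from plan import *
im=imaging.camera('wrist')
b=imaging.camera('side')[210:360,280:430];cv2.imwrite('pics/c14.png',np.hstack([cv2.resize(b,(400,400),interpolation=cv2.INTER_CUBIC),cv2.resize(im[130:350,170:390],(400,400))]))
```

```text
(no output)
```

View pics/c14.png

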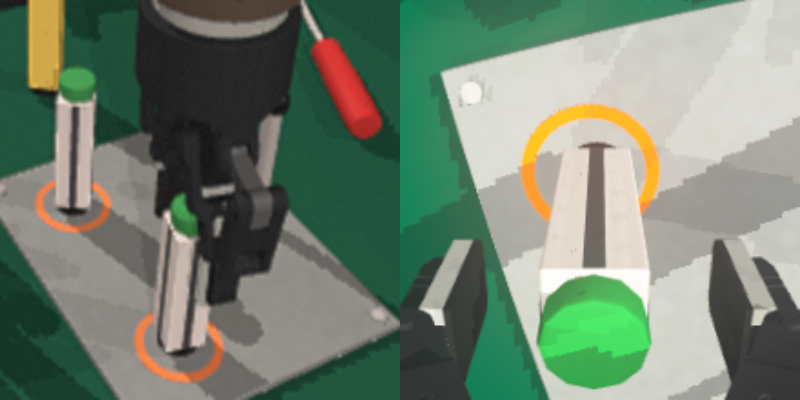

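The post stands free between the open fingers. I now raise the arm straight up, clear of everything.

{"api": "servo_tool", "payload": {"moves": [[[0,0,0,0,0,-0.5,6.0],[0,0,0,0,0,-1.0,6.0],[0,0,0,0,0,-1.5,6.0],[0,0,0,0,0,-1.5,6.0],[0,0,0,0,0,-1.5,6.0],[0,0,0,0,0,-1.5,6.0],[0,0,0,0,0,-1.5,6.0],[0,0,0,0,0,-1.5,6.0],[0,0,0,0,0,-1.0,6.0],[0,0,0,0,0,-0.5,6.0],[0,0,0,0,0,0,6.0],[0,0,0,0,0,0,6.0]]]}}

```text
time: 16.67
ee_pos: [0.5822, -0.2732, 0.2082]
tcp_rot: [-179.6, 0.8, 179.9]
wrist_force: [0.7, -1.0, 0.1]
opening: 0.0598
```

{"api": "servo_tool", "payload": {"moves": [[[0,0,0,0,0,0,6.0],[0,0,0,0,0,0,6.0],[0,0,0,0,0,0,6.0],[0,0,0,0,0,0,6.0],[0,0,0,0,0,0,6.0],[0,0,0,0,0,0,6.0],[0,0,0,0,0,0,6.0],[0,0,0,0,0,0,6.0],[0,0,0,0,0,0,6.0],[0,0,0,0,0,0,6.0],[0,0,0,0,0,0,6.0],[0,0,0,0,0,0,6.0]]]}}

```text
time: 17.67
ee_pos: [0.5811, -0.2727, 0.2045]
tcp_rot: [-179.7, 0.5, 179.9]
wrist_force: [0.2, -0.5, 1.0]
opening: 0.06
```

Run:
```python
from plan import *
cs=imaging.calibration('scene')
for n in ['wrist','side','scene']: cv2.imwrite(f'pics/{n}13.png',imaging.camera(n))
a=cv2.imread('pics/scene13.png')[110:260,110:260];b=cv2.imread('pics/side13.png')[210:360,280:430]
cv2.imwrite('pics/c15.png',np.hstack([cv2.resize(a,(400,400),interpolation=cv2.INTER_CUBIC),cv2.resize(b,(400,400),interpolation=cv2.INTER_CUBIC)]))
# standing/short post change vs. start
for n,bx in (('side',[(290,225,325,300),(240,140,280,180)]),('scene',[(365,255,425,315)])):
    A=cv2.imread(f'pics/{n}0.png');B=cv2.imread(f'pics/{n}13.png')
    for u0,v0,u1,v1 in bx: print(n,bx,'mean diff',cv2.absdiff(A[v0:v1,u0:u1],B[v0:v1,u0:u1]).mean())
o=bot.get_obs();print(o['time'],o['ee_pos'],o['wrist_force'])
```

```text
side [(290, 225, 325, 300), (240, 140, 280, 180)] mean diff 6.574349206349206
side [(290, 225, 325, 300), (240, 140, 280, 180)] mean diff 8.026458333333334
scene [(365, 255, 425, 315)] mean diff 2.8001851851851853
17.8167 [ 0.5811007  -0.27268554  0.20448098] [-0.31877053 -0.30674001  0.39836909]
```

View pics/c15.png

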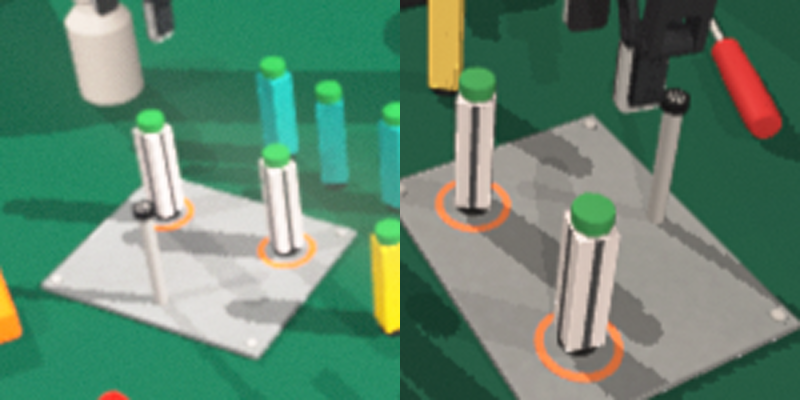

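View pics/wrist13.png

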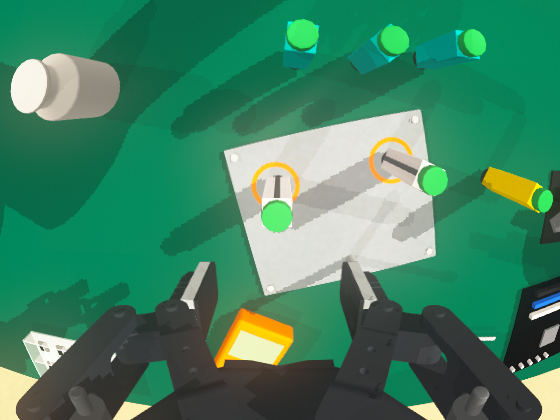

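The post stands upright, centred in the ring (side crop foot about 582,348). The standing post is on its own ring, and the arm is well clear at z = 0.20. Handing in.

```bash
python3 -c "
from workcell import bot
print(bot.job_done())"
```

```text
the job is handed in; nothing more can be done
None
```

The long green-capped post now stands by itself in the empty orange ring, and the job was handed in at about 18 s of the 45 s allowed. I gripped it by its free upper end, lifted it straight up, turned it upright and carried it over the other posts. I lowered it until the wrist force showed contact, about 15 N, backed off slightly and released it.

**Last checks:** About 2 s after release, all three views showed the post upright with its foot inside the ring. By eye and by the gripper's last position, the foot is within about 5 mm of the ring's centre. The standing post is still on its ring, and the arm is clear, with the fingertips at z = 0.20.

**Less certain points:**
- **Ring position:** the camera estimates of the ring's centre differed by 2–4 mm, so I corrected the position by about 3 mm just before setting the post down.
- **Stillness:** I judged that the post was not moving from single pictures, not from a speed measurement.
- **Short red-capped post:** I compared its start and end pictures only by average brightness. That showed small differences, probably noise and shadow, and no sign that it moved.

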